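Steady a rocking chopping board with its screw foot

ROBOT

A 7-joint arm with a two-finger parallel gripper is mounted at the origin on a cart in front of the work surface, level with it; the furniture and walls round the work are solid. World frame = base frame: x ahead of the robot, y to its left, z up, the work surface at z = 0. Lengths are in m, angles in rad, forces in N, time in s.
With the tool pointing down it reaches from about 0.4 to 0.85 m from the base axis. Payload 10.4 kg.
Tool frame: the origin (TCP) lies midway between the tips of the shut fingers; the grasp point (between the pads) lies 19 mm behind it; z points along the fingers, y is the line along which they close (so a half turn about z gives the same grasp; the last joint's range is limited). The gripper opens to 87 mm and grips with 3 to 60 N. Pads are 19 mm wide; open, the fingers measure 117 mm over their backs; the gripper's body (75 mm by 190 mm) begins 51 mm behind the grasp point.
Start: joints at [-1.209, 0.332, -0.065, 1.46, 0.022, 1.35, -0.088], TCP at [0.235, 0.579, 0.223] pointing down, gripper open.
Joint ranges: [-2.6, 2.6], [-0.5, 2.12], [-1.47, 1.34], [0.16, 2.42], [-1.27, 4.41], [0.06, 2.06], [-2.6, 2.6]. Speed limits (rad/s): [2.22, 2.22, 2.79, 2.79, 3.14, 3.14, 3.14].

INTERFACE

Orientations are given as a unit quaternion [x, y, z, w].
In Python, from bench import r gives the robot as it stands.
- The arm moves only by the tool apply_moves, never from a script. Its argument "steps" is a list of rows, each a list of 7 numbers: the turn, a rotation vector about the tool's x, y, z in rad, then the shift along the tool's x, y, z in mm, then the opening, from -1 (shut) to 1 (fully open). In form: [[ax, ay, az, x, y, z, claw], ...]. A call has 1 to 20 rows; each row is the pose to reach, as a shift and turn from the pose commanded when the call began, along the tool's axes at that moment; what a row does not reach only later rows make up. A row lasts 1/12 s, in which the tool goes at most 41.7 mm and 7.16 degrees, less where a joint would pass 70% of its speed; a pose out of reach is approached as far as the arm can. A call with a gripper value outside its range is refused whole. The fingers move at their own pace and stop on an object; "force" is the grip in N (left out, the last holds). Time passes only in rows, so rows that repeat a pose let the fingers close. It gives the time, the measured TCP pose, the force, the opening and the grip force at its end, in the units of the state.
- r.read_state(): the state, without advancing time (a new reading comes with each control period).
- r.camera(name): name is "side" or "top"; returns a dict with "pixels" (480x640x3 uint8, red, green, blue), "z_map" (480x640 float32, m along the optical axis (not along the pixel's ray), 0 where there is no reading), "fovy" (degrees; the focal length in pixels is half the picture's height over the tangent of half this angle, whatever the lens; pixels are square), "cx", "cy" (the principal point, pixels), "position" and "orientation" of the camera in the world. Camera axes: x right, y down, z forward; pixel columns grow to the right and rows downward; lengths in m; the calibration is good to about 2 mm. A picture is of the moment at which its call begins.
- r.close_job(): hands the job in; it is judged then, once.
The state is a dict: "time": time; "joint_positions": joint angles; "joint_vel": joint speeds; "joint_torque": joint torques, N m; "ee_pos": TCP position; "eef_rot": TCP orientation; "ft_force": force on the tool from outside, world axes, zero at the start; "torque": the same for the moment, N m; "width": finger opening in m; "grip_force": force on a finger pad.
Only numpy, scipy, OpenCV 4.12 (cv2) and the standard library are available. Lean on these libraries where they do the work, as an engineer would, in place of code of your own. Each camera call takes 0.05 s, during which the arm holds its last target. There are 200 camera calls.

TASK

The chopping board on feet rocks, because the screw foot at its near left corner is screwed too far up. Set the T-handled key down over the square head of that screw and let go, then take its bar again and turn it, regrasping as needed, until the board is level and all four feet stand on the worktop. Leave the tin standing on the board, leave the key standing on the screw head, and do not disturb the other things.

Things in the scene. Friction and masses are not known exactly. Their poses are not given: they have to be found in the camera images.
- board: Brown wooden chopping board, 200 x 300 x 22 mm, held 30 mm above the worktop by four feet: three fixed, and the screw foot at the near left corner (x -78, y +128 mm). Loose, 2 kg. Origin: centre of the board's underside; x along its 200 mm side (away from the robot at yaw 0), y along its 300 mm side (to the left), z up. At first it leans down towards the screw foot.
- foot_near_right (a point): Centre of the underside of the fixed foot at the near right corner, x -78, y -128, z -30 mm in the board's frame (steel and rubber stub, 30 mm across).
- foot_far_left (a point): Centre of the underside of the fixed foot at the far left corner, x +78, y +128, z -30 mm in the board's frame.
- foot_far_right (a point): Centre of the underside of the fixed foot at the far right corner, x +78, y -128, z -30 mm in the board's frame. At the start it hangs 6 to 10 mm above the worktop.
- foot_screw: Screw foot: steel screw 80 mm long, upright through the board's near left corner, with a rubber pad 32 mm across. Origin: centre of the pad's underside, on the worktop; z up along the screw; x, y square to its head's flats, turning with it. Clockwise from above, it comes out below the board and raises that corner 12 mm a full turn; level when 30 mm out. Needs about 3.1 to 5.2 rad.
- head_top (a point): Centre of the top of the screw's square head, 80 mm above the origin of foot_screw. The head is 24 mm wide from 56 to 70 mm above that origin, then tapers to 14 mm wide at the top. It turns stiffly (0.1 N m), stays where left, and keeps its height over the worktop while the board rises round it.
- key: Steel T-handled key, 90 mm high, 0.35 kg, standing upright on the worktop left of the board: a square barrel 48 mm wide, 44 mm high, above it a neck 13 mm across, on top a cross bar. Origin: centre of the underside; x along the bar, z up.
- key_bar (a point): Centre of the key's cross bar, 81 mm above its origin. The bar is 100 mm long (key's x), 14 mm thick (y) and 18 mm high (72 to 90 mm above the origin).
- key_socket (a point): Centre of the ceiling of the key's socket, 22 mm above its origin; rests on the head's top when seated. The socket is square, 27 mm wide, 22 mm deep, open below, flats along the key's x and y; it fits the head in any of four ways, with about 0.13 rad of play either way.
- tin: Short food tin, 75 mm across, 58 mm high, 0.3 to 0.5 kg, standing loose on the board between its middle and the screw. Origin: centre of its underside.
- paste_tin: Bystander: tin 57 mm across, 72 mm high, standing on the worktop behind and to the left of the key. Origin: centre of its underside.
- sardines: Bystander: flat tin 63 x 105 x 25 mm lying to the right of the board. Origin: centre of its underside.
- roll: Bystander: roll of tape 98 mm across, 25 mm high, lying far to the right. Origin: centre of its underside.
There are look-alikes about, which are no part of the job. What is shaped like the key but blue is not meant.

How it is judged:
On the way, in this order (a step that is already met when the one before it is completed fails the run):
1. the key stands over the screw's square head, fully down, and has been let go (distance between key_socket and head_top below 0.006 m and angle between key's own z axis and vertical below 0.15 rad and contact force between key and the fingers below 0.2 N), for 0.2 s.
2. the board stands level on all four feet (height (world z) of each of foot_near_right, foot_far_left, foot_far_right, foot_screw below 0.002 m), for 0.2 s.
At the end, for the whole second after the job is handed in: The undersides of all four feet are within 2 mm of the worktop (board level, no rocking), the key stands on the screw's head (socket ceiling within 6 mm of the head's top, upright within 0.15 rad), the tin stands upright on the board, and everything is at rest (all of step 2 and distance between key_socket and head_top below 0.006 m and angle between key's own z axis and vertical below 0.15 rad and z of tin in the frame of board above 0.015 m and angle between tin's own z axis and vertical below 0.05 rad and linear speed of each of board, key, tin below 0.01 m/s); the robot touches nothing.
It fails at once if the tin on the board tips over or falls off (angle between tin's own z axis and vertical above 0.3 rad or z of tin in the frame of board below 0.005 m).
It fails at once if a bystander is pushed more than 40 mm (distance of any of paste_tin, sardines, roll from where it was at the start of the episode above 0.04 m).
It also fails if it takes over 67 s, if anything falls off the work surface, if the arm or the gripper's body presses on something with over 40 N, if the wrist force passes 120 N, or if a joint passes its speed limit or range.

## Working session

There is one attempt and no reset: what is moved stays moved. The work goes in short steps, Python scripts to look and compute and a tool call to move; the robot and the scene stay as the last step left them, time stands still between calls to the robot, and variables do not carry over. Pictures are saved under pics/ and viewed, at most 10 in all, crops included, and the job is handed in when it is done.

Besides the shell and the picture viewer there is one more tool, called after "Request:" by a JSON object that holds its "name" and its "arguments". apply_moves: Moves the arm, as the interface text tells. Its arguments: {"type":"object","properties":{"steps":{"type":"array","items":{"type":"array","items":{"type":"number"}}},"force":{"type":"number"}},"required":["steps"]}

```bash
mkdir -p pics
cat > h.py <<'E'
import numpy as np, cv2
from scipy.spatial.transform import Rotation as R
from bench import r
def cam(n):
    c=r.camera(n); h,w=c["z_map"].shape
    f=h/2/np.tan(np.radians(c["fovy"])/2)
    v,u=np.mgrid[:h,:w]; z=c["z_map"]
    P=np.stack([(u-c["cx"])/f*z,(v-c["cy"])/f*z,z],-1)
    c["P"]=P@R.from_quat(c["orientation"]).as_matrix().T+np.array(c["position"])
    c["P"][z==0]=np.nan; c["f"]=f
    return c
def save(c,n,crop=None,k=1):
    p=c["pixels"][:,:,::-1]
    if crop: p=p[crop[1]:crop[3],crop[0]:crop[2]]
    cv2.imwrite("pics/"+n,cv2.resize(p,None,fx=k,fy=k,interpolation=cv2.INTER_CUBIC))
E
python3 - <<'E'
from h import *
for n in("top","side"):
    c=cam(n); save(c,n+"0.png"); print(n,c["position"],R.from_quat(c["orientation"]).as_matrix().round(2).tolist(),c["f"],c["cx"],c["cy"])
s=r.read_state();print(s)
E
```

```text
top [-0.50235564 -0.14562208  1.40385914] [[0.08, -0.79, 0.61], [-1.0, -0.07, 0.04], [0.01, -0.61, -0.79]] 498.49836939617273 324.2151036749904 238.85651595881052
side [-0.77443165  0.43734412  1.1392631 ] [[-0.38, -0.55, 0.74], [-0.92, 0.25, -0.29], [-0.02, -0.8, -0.6]] 545.6379016833237 321.6517554266269 242.1209047095188
{'time': 0.1, 'joint_positions': array([-1.20859067,  0.33278647, -0.06468249,  1.46083355,  0.0216151 ,
        1.34988838, -0.08853842]), 'joint_vel': array([ 0.00082037, -0.00278512, -0.00042783, -0.00123039, -0.00015162,
       -0.00100186, -0.00039013]), 'joint_torque': array([ 1.90724357e-03, -6.24544144e+01,  2.49236869e-02, -3.90717459e+01,
       -6.13572984e-02,  3.65032721e-02,  7.85493194e-05]), 'ee_pos': array([0.23450458, 0.57898099, 0.22185868]), 'eef_rot': array([ 1.91234070e-01,  9.81544272e-01, -6.04773739e-04, -7.97526569e-05]), 'ft_force': array([-0.57688228, -0.53979552, -0.89023251]), 'torque': array([-0.00998778, -0.03599932, -0.02924135]), 'grip_force': 0.0, 'width': 0.08680383751182426}
```

View pics/top0.png

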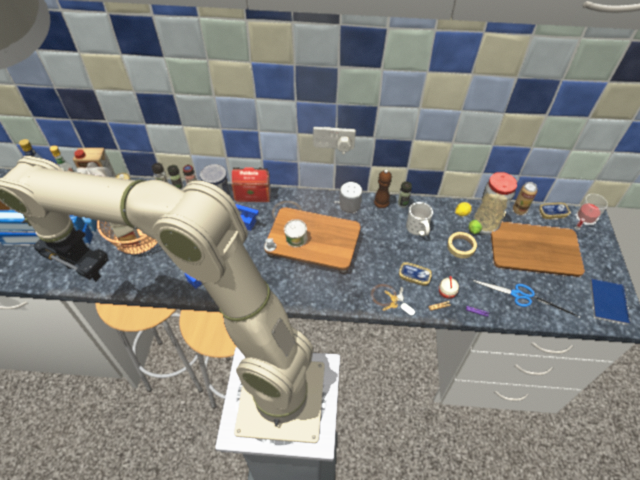

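View pics/side0.png

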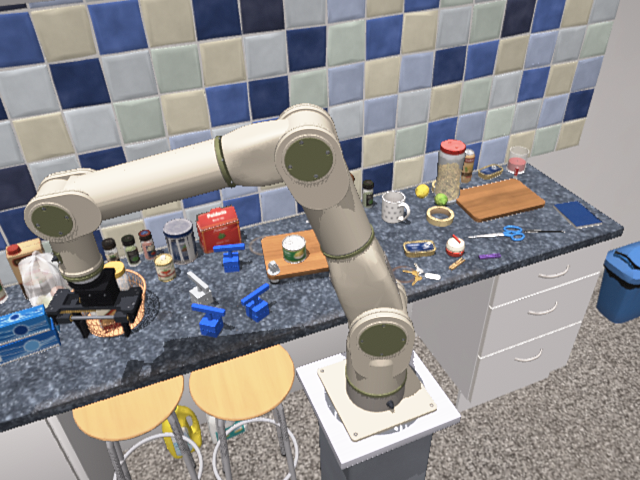

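The side view shows four T-keys: grey steel at (200,288), and blue ones at (230,257), (257,302) and (210,318). The steel one fits, since blue is excluded. The screw head is at about (273,266), the tin at (293,247) and the paste tin at (164,266). I'll confirm with a crop.

Run:
```python
from h import *
c=cam("side"); save(c,"crop1.png",(150,215,350,345),4)
P=c["P"]; p=c["pixels"].astype(int)
np.save("P0.npy",P);np.save("p0.npy",c["pixels"])
sat=p.max(-1)-p.min(-1)
def box(u0,v0,u1,v1,m):
    M=np.zeros(m.shape,bool);M[v0:v1,u0:u1]=1;return M&m
bar=box(180,262,222,310,(P[...,2]>.06)&(P[...,2]<.12))
q=P[bar]; print("bar",len(q),q.min(0),q.max(0),np.median(q,0))
top=box(180,262,222,310,(P[...,2]>.083)&(P[...,2]<.1)); q=P[top][:,:2].astype(np.float32); print(len(q),cv2.minAreaRect(q))
hd=box(262,255,285,285,(P[...,2]>.056)&(P[...,2]<.1)); q=P[hd]; print("head",len(q)); print(np.c_[np.argwhere(hd)[:,::-1],(q*1000).round()].astype(int)[:60].tolist())
```

```text
bar 283 [0.34992507 0.29936347 0.06052276] [0.55443092 0.3740886  0.09723518] [0.467842   0.33736139 0.08980972]
233 ((0.4489684998989105, 0.34420910477638245), (0.2059822976589203, 0.06967204809188843), 5.672689914703369)
head 88
[[283, 255, 546, 53, 64], [284, 255, 536, 52, 71], [283, 256, 542, 54, 63], [284, 256, 535, 53, 68], [284, 257, 536, 53, 63], [284, 258, 537, 53, 59], [266, 260, 550, 108, 58], [272, 261, 507, 101, 84], [273, 261, 505, 98, 84], [270, 262, 509, 107, 80], [271, 262, 509, 104, 79], [272, 262, 508, 101, 79], [273, 262, 506, 98, 80], [274, 262, 501, 96, 83], [269, 263, 509, 110, 77], [270, 263, 502, 109, 82], [271, 263, 501, 106, 82], [272, 263, 502, 103, 80], [273, 263, 496, 101, 84], [275, 263, 499, 94, 79], [268, 264, 510, 113, 74], [269, 264, 505, 112, 77], [270, 264, 500, 110, 80], [271, 264, 496, 108, 82], [272, 264, 494, 105, 83], [273, 264, 494, 102, 82], [274, 264, 489, 100, 85], [275, 264, 498, 95, 77], [276, 264, 497, 92, 77], [268, 265, 507, 115, 73], [269, 265, 506, 112, 72], [270, 265, 500, 110, 77], [271, 265, 499, 107, 76], [272, 265, 496, 105, 78], [273, 265, 494, 102, 78], [274, 265, 494, 99, 77], [275, 265, 488, 97, 81], [276, 265, 501, 91, 69], [277, 265, 491, 90, 76], [268, 266, 507, 115, 69], [269, 266, 500, 114, 73], [270, 266, 502, 110, 70], [272, 266, 494, 106, 76], [273, 266, 494, 103, 74], [274, 266, 487, 101, 79], [275, 266, 487, 98, 78], [276, 266, 495, 93, 71], [277, 266, 493, 90, 71], [268, 267, 509, 115, 63], [269, 267, 498, 114, 71], [270, 267, 498, 111, 70], [271, 267, 489, 110, 77], [272, 267, 490, 107, 75], [273, 267, 489, 104, 75], [274, 267, 491, 101, 72], [275, 267, 491, 97, 70], [276, 267, 492, 94, 69], [277, 267, 493, 90, 67], [268, 268, 512, 114, 56], [269, 268, 502, 114, 64]]
```

View pics/crop1.png

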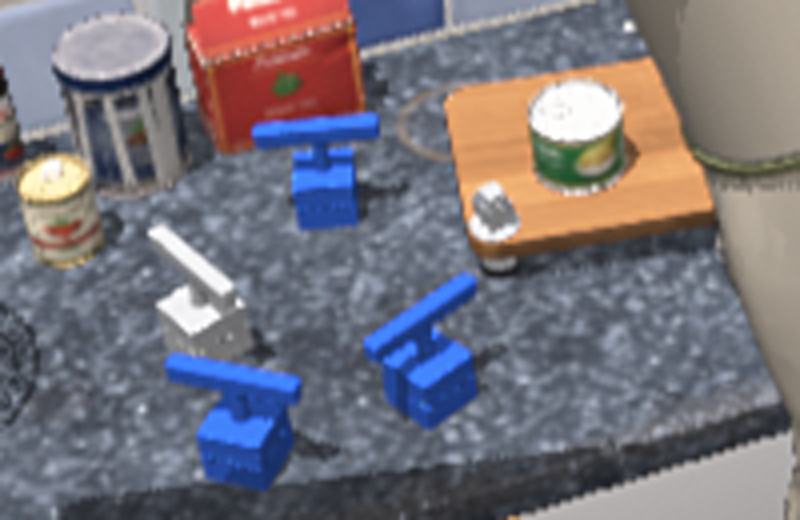

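The crop shows the grey steel key (bar from about (188,273) to (209,291) in full-picture pixels) and three blue keys; the steel one is the target. I'll measure the bar and head by casting rays onto planes.

```bash
cat >> h.py <<'E'
def ray(c,uv,z):
    uv=np.atleast_2d(uv).astype(float)
    d=np.c_[(uv[:,0]-c["cx"])/c["f"],(uv[:,1]-c["cy"])/c["f"],np.ones(len(uv))]@R.from_quat(c["orientation"]).as_matrix().T
    o=np.array(c["position"]); return (o+d*((z-o[2])/d[:,2])[:,None])[:,:2]
E
python3 - <<'E'
from h import *
c=cam("side");P=c["P"];p=c["pixels"].astype(int)
sat=p.max(-1)-p.min(-1)
m=(sat<40)&(P[...,2]>.075)&(P[...,2]<.11)
M=np.zeros(m.shape,np.uint8);M[262:300,180:222]=m[262:300,180:222]
n,l,st,_=cv2.connectedComponentsWithStats(M); k=1+st[1:,4].argmax();print(st[1:].tolist())
for y in range(266,296): print(y,''.join('%4d'%(p[y,x].mean() if sat[y,x]<60 else -1) for x in range(184,214)))
vu=np.argwhere(l==k)[:,::-1]; q=ray(c,vu,.085).astype(np.float32); print(q.mean(0),cv2.minAreaRect(q))
print("head side")
t=cam("top");save(t,"crop2.png",(250,190,370,280),6);save(c,"crop3.png",(255,230,325,285),10)
# paste tin, tin
E
```

```text
[[187, 272, 22, 20, 162]]
266  130 131 128 122 120 108 111 120 137 153 127 112 108 112 116 120 122 126 117 109 109 127 136 132 137 145 144 133 125 121
267  144 145 131 108  94  95 106 113 123 120 112 107  97  91  93 101 113 125 119 114 115 118 107 115 129 136 127 112 113 107
268  152 158 131 106 103 109 106 100  99  97  98  97  91  86  88  90 100 118 124 120 124 121 108 110 112 117 124 107 102 101
269  133 134 111 109 134 136 126 113  98  87  93  90  85  91  93  93 115 142 153 156 154 148 133 118 103 117 145 130 111 103
270  103 105  99 111 153 148 156 146 122  93  87  88  96 101 100  96 119 150 169 178 169 152 132 119 112 124 142 133 119 113
271   96  92  97 115 161 197 214 183 135 106 108 114 117 112 109 107 115 141 164 174 158 135 117 116 125 137 136 124 120 117
272   93  86  99 187 229 248 249 233 182 134 124 139 137 124 116 108 108 130 151 159 143 128 120 118 138 147 138 121 110 104
273   87  78 100 224 252 251 248 247 237 202 140 128 124 110 101 103 104 110 117 125 132 131 123 120 152 161 146 126 114 114
274   93  87  90 138 208 237 247 247 247 247 215 142  98  97 112 128 125 1
[... 2117 characters left out ...]
70 165 193 206 158 134 133 117 119 133 217 203 135 111 116
292  103  99  97  97  96 131 198 235 246 243 241 240 242 244 237 231 230 249 251 220 159 139 131 138 139 124 119 103  97  98
293  120 119 110 101  99 119 137 175 228 243 243 242 243 244 245 245 245 246 248 251 223 155 138 131 116 108 108 105  93  89
294  126 121 106  98  97 116 127 130 157 225 247 246 244 243 243 243 243 246 249 244 229 152 114 112 111 109 109 109  98  93
295  127 114 105  96 102 114 126 128 127 152 228 250 247 243 243 244 246 251 237 184 129 111 109 110 111 110 110 124 115 101
[0.5045005  0.33329436] ((0.5048251152038574, 0.33350393176078796), (0.1131778359413147, 0.020512446761131287), 20.871488571166992)
head side
```

View pics/crop3.png

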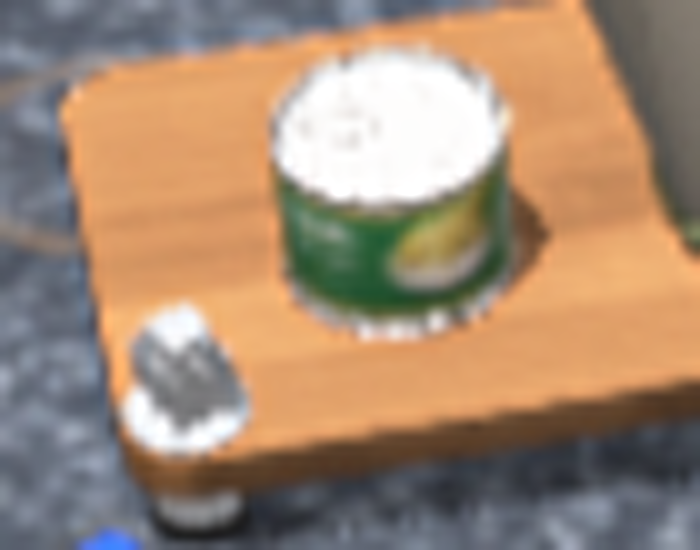

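View pics/crop2.png

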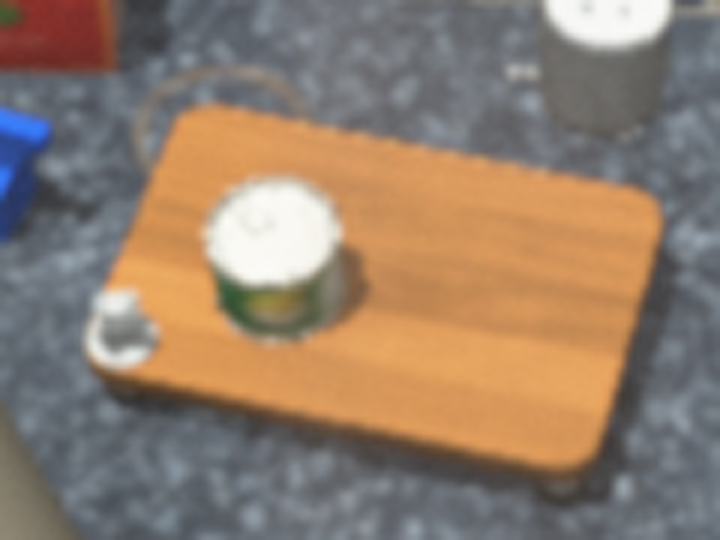

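Run:
```python
from h import *
c=cam("side");p=c["pixels"].astype(int);sat=p.max(-1)-p.min(-1)
B=((p.mean(-1)>180)&(sat<40)).astype(np.uint8)
M=np.zeros_like(B);M[268:289,186:209]=B[268:289,186:209]
n,l,st,_=cv2.connectedComponentsWithStats(M);k=1+st[1:,4].argmax();print(st[k])
q=ray(c,np.argwhere(l==k)[:,::-1],.09).astype(np.float32);print(q.mean(0),cv2.minAreaRect(q))
e=[(268.3,268),(273.5,273),(279.3,269.5)]
a=ray(c,e,.058);print("head corners",a, np.diff(a,axis=0), )
print("headtop side",ray(c,(272.5,262.3),.08))
t=cam("top");pt=t["pixels"].astype(int)
print("headtop top",ray(t,(250+118/6,190+302/6),.08))
# tin, paste
print("tin",ray(c,(255+39.3,230+13),.108),ray(t,(250+272/6,190+228/6),.108),"paste",ray(c,(164,260),.072))
# board corners at underside/top edges (top cam), z~.048
print("board",ray(t,[(250+185/6,190+105/6),(250+662/6,190+190/6),(250+585/6,190+468/6),(250+90/6,190+362/6)],.048))
for y in range(258,282): print(y,' '.join('%3d'%v for v in p[y,262:286].mean(-1)),' ',' '.join('%3d'%v for v in sat[y,262:286]))
```

```text
[187 271  21  18 109]
[0.507691   0.33240342] ((0.5083029270172119, 0.33252793550491333), (0.10010771453380585, 0.014439210295677185), 20.69512176513672)
head corners [[0.51005177 0.1138863 ]
 [0.4804675  0.10665114]
 [0.48917802 0.08482279]] [[-0.02958426 -0.00723517]
 [ 0.00871052 -0.02182834]]
headtop side [[0.50502804 0.10001461]]
headtop top [[0.49897686 0.09993028]]
tin [[0.53519371 0.0156365 ]] [[0.53672569 0.0169049 ]] paste [[0.66524141 0.40775835]]
board [[ 0.67497208  0.08729423]
 [ 0.63339803 -0.20128457]
 [ 0.43126379 -0.16569587]
 [ 0.47962049  0.11539879]]
258 106 105 142 158 160 159 158 157 158 158 159 160 163 163 163 163 164 168 170 174 177 154 126  90    27  17  98 125 120 118 118 119 120 120 122 121 121 121 120 120 119 119 120 122 127 103  24  27
259 105 109 125 158 162 161 163 163 164 163 165 170 170 171 174 177 176 177 178 179 181 180 154 122    26  24  72 124 121 119 121 121 125 123 124 120 125 125 124 123 122 122 124 124 126 127  42  17
260 115 121 113 164 171 170 173 174 177 194 199 216 195 180 179 179 179 177 176 175 176 176 150 145    24  31  32 126 124 122 
[... 3529 characters left out ...]
  65  72    23  23  23  26  24  25   6  35  60  61  64  61  52  47  43  41  42  41  36  32  24  18  15   7
279 123 134 143 139 131 112 104  81  81  99  93  90  81  78  89 106  98  57  54  55  60  68  78  89    23  24  24  24  23  24  22   6  27  30  37  37  31  25  16  11  12  17   7   4   7  14  14  16
280 115 132 139 137 124 109 107  90  83 124 125 125 125 124 128 142 118  56  50  53  58  64  76  85    23  22  24  22  21  21  22  17   2   4   7   7   6   5   1   4   4   3  10  12  13  13  13  13
281 125 130 127 130 121 115 112  93  61 101 124 138 139 140 123 117  76  35  45  48  50  50  52  51    24  23  20  18  17  20  21  18   6   1   3   4   4   4   4   3   1   2  11  10  10  10   9  10
```

```bash
cat >> h.py <<'E'
def plan(pos,yaw):
    "tool-frame shift (mm) and turn for TCP pos and tool-x yaw (deg), pointing down"
    s=r.read_state(); A=R.from_quat(s["eef_rot"])
    T=R.from_euler("z",yaw,degrees=True)*R.from_euler("x",180,degrees=True)
    print("pos",np.round(s["ee_pos"]*1e3,1),"yaw",np.degrees(np.arctan2(*A.as_matrix()[1::-1,0])).round(1),"j",s["joint_positions"].round(2),"F",s["ft_force"].round(1),"w",s["width"],"t",s["time"])
    print("turn",(A.inv()*T).as_rotvec().round(4),"shift",(A.inv().apply(np.array(pos)-s["ee_pos"])*1e3).round(1))
E
python3 -c "
from h import *
plan((.508,.3325,.15),200.7)"
```

```text
pos [234.5 579.2 222.4] yaw 158.0 j [-1.21  0.33 -0.06  1.46  0.02  1.35 -0.09] F [-0.1  0.6 -0.3] w 0.08699335657023191 t 0.35
turn [-2.00e-04 -1.00e-04 -7.46e-01] shift [-346.1 -126.1   72.4]
```

Request:
{"name": "apply_moves", "arguments": {"steps": [[0,0,-0.1,-35,-13,7,0.1],[0,0,-0.2,-70,-25,15,0.1],[0,0,-0.3,-105,-38,22,0.1],[0,0,-0.4,-140,-50,30,0.1],[0,0,-0.5,-175,-63,37,0.1],[0,0,-0.6,-210,-76,44,0.1],[0,0,-0.68,-245,-89,51,0.1],[0,0,-0.746,-280,-102,58,0.1],[0,0,-0.746,-315,-114,66,0.1],[0,0,-0.746,-346,-126,72,0.1],[0,0,-0.746,-346,-126,72,0.1],[0,0,-0.746,-346,-126,72,0.1],[0,0,-0.746,-346,-126,72,0.1]]}}

```text
time: 1.43
ee_pos: [0.5075, 0.3333, 0.1505]
eef_rot: [-0.18, 0.984, 0.0, -0.0]
ft_force: [-1.0, 0.4, 0.4]
width: 0.0478
grip_force: 0.0
```

```bash
python3 -c "
from h import *
plan((.508,.3325,.064),200.7)
c=cam('side');save(c,'g1.png',(150,200,300,312),5)"
```

```text
pos [507.5 333.3 150.5] yaw -159.3 j [-0.68  0.34  0.03  1.61 -0.01  1.2   1.29] F [-1.   0.4  0.4] w 0.047786353603707754 t 1.4333
turn [ 0.0006 -0.0003  0.0002] shift [-0.2 -0.9 86.5]
```

View pics/g1.png

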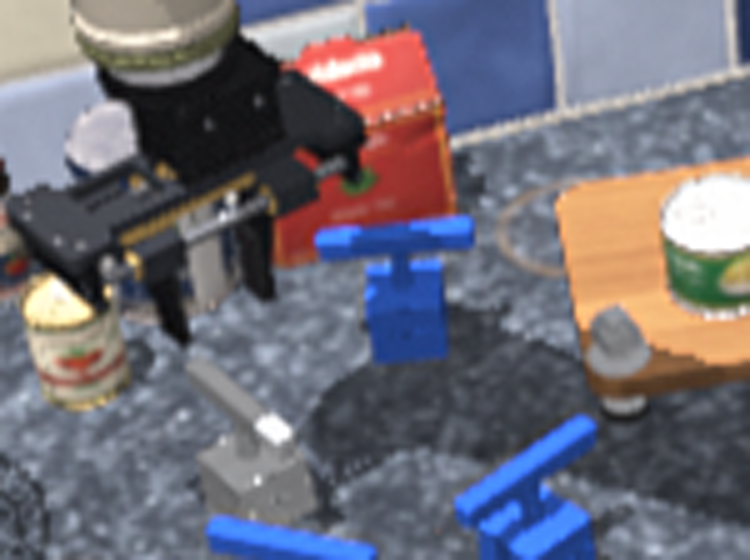

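The open fingers hang above the steel bar, whose top spans crop (190,365)–(290,430), and nothing is in the way of the descent.

Request:
{"name": "apply_moves", "arguments": {"steps": [[0,0,0,0,-1,30,0.1],[0,0,0,0,-1,60,0.1],[0,0,0,0,-1,78,0.1],[0,0,0,0,-1,86,0.1],[0,0,0,0,-1,86,0.1],[0,0,0,0,-1,86,-1],[0,0,0,0,-1,86,-1],[0,0,0,0,-1,86,-1],[0,0,0,0,-1,86,-1],[0,0,0,0,-1,86,-1],[0,0,0,0,-1,86,-1]], "force": 30}}

```text
time: 2.4
ee_pos: [0.5086, 0.3319, 0.0651]
eef_rot: [-0.18, 0.984, 0.0, 0.0]
ft_force: [0.0, 0.8, 1.3]
width: 0.0158
grip_force: 0.7
```

Request:
{"name": "apply_moves", "arguments": {"steps": [[0,0,0,0,0,0,-1],[0,0,0,0,0,0,-1],[0,0,0,0,0,0,-1],[0,0,0,0,0,-10,-1],[0,0,0,0,0,-40,-1],[0,0,0,0,0,-80,-1],[0,0,0,0,0,-115,-1],[0,0,0,0,0,-115,-1],[0,0,0,0,0,-115,-1]]}}

```text
time: 3.15
ee_pos: [0.5092, 0.3321, 0.1818]
eef_rot: [-0.18, 0.984, 0.001, 0.002]
ft_force: [-0.3, 0.2, -4.3]
width: 0.0138
grip_force: 29.9
```

```bash
python3 -c "
from h import *
plan((.501,.0995,.18),198)"
```

```text
pos [509.2 332.1 181.8] yaw -159.3 j [-0.68  0.31  0.04  1.57 -0.01  1.25  1.29] F [-0.3  0.2 -4.3] w 0.01377769542735415 t 3.15
turn [0.001  0.0035 0.0468] shift [  89.8 -214.7    1.3]
```

Request:
{"name": "apply_moves", "arguments": {"steps": [[0,0,0,12,-28,0,-1],[0,0,0,24,-57,0,-1],[0,0,0,36,-86,0,-1],[0,0,0.02,48,-115,0,-1],[0,0,0.03,60,-144,0,-1],[0,0,0.04,72,-172,0,-1],[0,0,0.047,84,-200,0,-1],[0,0,0.047,90,-215,1,-1],[0,0,0.047,90,-215,1,-1],[0,0,0.047,90,-215,1,-1]]}}

```text
time: 3.98
ee_pos: [0.4991, 0.0976, 0.177]
eef_rot: [-0.155, 0.988, -0.0, -0.001]
ft_force: [0.4, 0.7, -2.7]
width: 0.0138
grip_force: 29.9
```

```bash
python3 -c "
from h import *
plan((.501,.0995,.18),198)
a=cam('side')['pixels'][190:300,225:335,::-1];b=cam('top')['pixels'][170:280,220:330,::-1]
cv2.imwrite('pics/h1.png',cv2.resize(np.hstack([a,b]),(800,400),interpolation=cv2.INTER_CUBIC))"
```

```text
pos [499.1  97.6 177. ] yaw -162.1 j [-0.44  0.11  0.17  1.83 -0.02  1.21  1.62] F [ 0.4  0.7 -2.7] w 0.013770736608670116 t 3.9833
turn [ 0.0001 -0.0029 -0.002 ] shift [-2.4  1.2 -3. ]
```

View pics/h1.png

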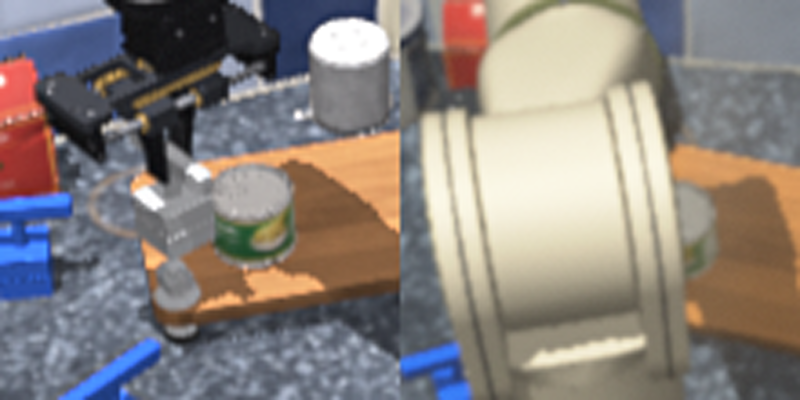

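```bash
python3 -c "
from h import *
c=cam('side');p=c['pixels'].astype(int)
a=ray(c,[(262.7,253.8),(273.1,260.7),(284.1,252.7)],.112);print(a,(a[0]+a[2])/2,np.diff(a,axis=0))
for y in range(236,264): print(y,' '.join('%3d'%v for v in p[y,258:290].mean(-1)))
"
```

```text
[[0.51800199 0.12471572]
 [0.47292985 0.10614219]
 [0.49642247 0.06289102]] [0.50721223 0.09380337] [[-0.04507214 -0.01857353]
 [ 0.02349262 -0.04325116]]
236 150 144 135 137 152 162  94  31  12  15  20  27  64 104 107 107 125 174 231 255 254 254 238 206 179 174 175 167 170 158 164 147
237 136 140 139 142 154 157 117  63  24  12  13  22  59 109 109 102 107 182 240 255 254 254 254 241 184 177 178 153 150 162 169 166
238 147 136 126 123 174 169 160 136  74  27  10  15  52 117 112 104 102 131 169 229 252 254 240 225 162 174 168 153 155 175 172 163
239 146 129 112 125 198 185 181 184 140  78  32  17  58 120 115 112 110 115 137 154 210 228 166 141 135 161 156 157 177 181 182 164
240 145 127 116 162 181 183 182 180 171 132  89  53  89 123 125 126 133 139 144 140 149 152 136 127 128 151 160 157 171 176 184 176
241 162 150 135 186 203 227 227 175 153 153 138 103 114 125 123 122 149 152 154 142 139 141 129 124 120 145 157 160 164 169 176 176
242 156 156 152 223 245 253 254 232 170 150 151 129 119 123 122 123 152 158 158 147 138 142 125 136 120 144 152 152 167 171 177 179
243 121 125 148 242 2
[... 2050 characters left out ...]
 102 104 104 100 104  76  60  56  56  54
259 131 115 104 108 114 118 129 170 175 163 141 113 108 129 133 134 128 126 119 110 106 107 108 109 110 110 120  96  80  63  54  55
260 121 115 112 111 124 131 121 174 182 184 183 151 115 128 136 141 125 111 108 108 109 108 108 107 106 105 106 105 108  97  83  70
261 118 121 123 121 126 127 109 188 195 195 194 172 131 137 148 154 141 118 107 106 107 106 105 105 104 105 105 109 121 122 118 103
262 129 116 115 117 117 111 101 187 195 194 180 145 138 152 157 159 158 140 113 105 107 109 108 107 106 105 105 105 108 118 120 116
263 127 115 113 116 117 113 110 158 172 173 137 126 132 150 157 155 149 149 126 112 109 110 110 108 108 107 107 107 107 107  97 110
```

```bash
python3 -c "
from h import *
c=cam('side')
for pts,z in (([(261.5,254),(270,259.7),(282.7,254.7)],.112),([(260.8,243),(269.5,248.7),(282.3,243.6)],.156),([(267.9,269),(273,273),(279,270)],.056),([(267.7,264.5),(272.3,270),(277.2,266.5)],.07),([(269.5,262.4),(272.2,265.2),(275.2,262.6)],.08)):
  a=ray(c,pts,z);d=np.diff(a,axis=0);print(a.round(4).tolist(),'c',((a[0]+a[2])/2).round(4),np.linalg.norm(d,axis=1),np.degrees(np.arctan2(d[:,1],d[:,0]))%90)
"
```

```text
[[0.5186, 0.1284], [0.4813, 0.1132], [0.4888, 0.0701]] c [0.5037 0.0992] [0.04020009 0.04376523] [22.18709296  9.81226283]
[[0.5155, 0.1275], [0.4779, 0.1122], [0.4861, 0.0692]] c [0.5008 0.0984] [0.0405468  0.04377672] [22.10499899 10.86265913]
[[0.5083, 0.1159], [0.4834, 0.1075], [0.4896, 0.0858]] c [0.4989 0.1009] [0.02626236 0.02250844] [18.84949591 15.92724164]
[[0.5128, 0.1139], [0.4816, 0.1092], [0.4915, 0.09]] c [0.5022 0.102 ] [0.0315823  0.02160899] [ 8.6099395  27.33564141]
[[0.5083, 0.1087], [0.4919, 0.1053], [0.5002, 0.0928]] c [0.5043 0.1008] [0.01676369 0.01499316] [11.58081743 33.63095025]
```

Request:
{"name": "apply_moves", "arguments": {"steps": [[0,0,0,-0.6,2,10,-1],[0,0,0,-0.6,2,25,-1],[0,0,0,-0.6,2,33,-1],[0,0,0,-0.6,2,36,-1],[0,0,0,-0.6,2,39,-1],[0,0,0,-0.6,2,42,-1],[0,0,0,-0.6,2,43,-1],[0,0,0,-0.6,2,44,-1],[0,0,0,-0.6,2,44,-1]]}}

```text
time: 4.93
ee_pos: [0.5009, 0.101, 0.1352]
eef_rot: [-0.156, 0.988, 0.0, 0.001]
ft_force: [2.7, 0.9, -0.4]
width: 0.0141
grip_force: 29.9
```

Request:
{"name": "apply_moves", "arguments": {"steps": [[0,0,0,0,0,1,-1],[0,0,0,0,0,2,-1],[0,0,0,0,0,3,-1],[0,0,0,0,0,4,-1],[0,0,0,0,0,4,-1]]}}

```text
time: 5.35
ee_pos: [0.5001, 0.1009, 0.1303]
eef_rot: [-0.156, 0.988, 0.0, -0.0]
ft_force: [3.7, 1.3, -1.6]
width: 0.0136
grip_force: 30.0
```

Request:
{"name": "apply_moves", "arguments": {"steps": [[0,0,0,-0.7,0,1,-1],[0,0,0,-1,0,2,-1],[0,0,0,-1,0,3,-1],[0,0,0,-1,0,4,-1],[0,0,0,-1,0,5,-1],[0,0,0,-1,0,6,-1],[0,0,0,-1,0,6,-1]]}}

```text
time: 5.93
ee_pos: [0.5009, 0.1011, 0.1242]
eef_rot: [-0.156, 0.988, -0.0, -0.0]
ft_force: [2.8, -0.2, -2.5]
width: 0.0138
grip_force: 30.0
```

Request:
{"name": "apply_moves", "arguments": {"steps": [[0,0,0,0,0,1,-1],[0,0,0,0,0,1,-1],[0,0,0,0,0,1,-0.2],[0,0,0,0,0,1,-0.2],[0,0,0,0,0,1,-0.2],[0,0,0,0,0,1,-0.2],[0,0,0,0,0,1,-0.2],[0,0,0,0,0,1,-0.2]]}}

```text
time: 6.6
ee_pos: [0.501, 0.1012, 0.1236]
eef_rot: [-0.156, 0.988, 0.0, -0.0]
ft_force: [0.1, -0.1, -0.1]
width: 0.0344
grip_force: 0.0
```

```bash
python3 -c "
from h import *
plan((.501,.101,.123),198)
c=cam('side');save(c,'i1.png',(225,190,335,280),7)
p=c['pixels'].astype(int)
for y in range(240,276): print(y,' '.join('%3d'%v for v in p[y,258:290].mean(-1)))"
```

```text
pos [501.  101.2 123.6] yaw -162.0 j [-0.44  0.16  0.17  1.89 -0.03  1.09  1.62] F [ 0.1 -0.1 -0.1] w 0.034390948510401066 t 6.6
turn [ 0.0001 -0.0001  0.    ] shift [ 0.1 -0.2  0.6]
240  96 159 170 129 119  66  36  37  36  36  44  77 119 163 184 158  74  25  26  31  24  21  85 173 173 158 159 157 171 187 186 176
241 104 136 117  95 118  67  37  36  36  55 106 146 177 182 184 160  74  27  25  30  21  32 115 169 154 150 159 161 158 169 176 174
242  90  85  53  52  91  56  38  35  36  84 155 177 180 178 181 158  74  25  26  28  22  41 135 160 136 145 155 157 158 170 176 172
243  95  94  56  31  39  37  33  26  28  85 154 158 175 169 175 167  79  27  26  29  24  40 135 159 131 142 165 164 171 175 167 169
244 106 114  95  41  18  21  21  16  18  64 151 163 214 180 170 180  90  26  23  30  22  38 134 162 137 145 175 181 180 179 168 180
245 111 114 114  64  23  15  20  19  12  49 150 168 240 230 172 168  81  25  22  27  23  36 127 175 129 148 161 177 180 179 178 178
246 109 115 117  84  34  12  18  20  15  44 136 154 173 237 181 158  96  52  25  23  25  26  92 150 109 167 155 170 178 179 1
[... 3134 characters left out ...]
 113 108  99  97  98  98 104 173 182 179
271 158 155 145 130 123 118 118 122 105 107 106 104 103 128 124 125 124 121 122 129 139 130 107  99  97  97 100  98 101 154 179 181
272 142 146 150 161 164 149 136 122  86  98 119 114 105 116 126 127 128 130 136 149 151 121 101 101 102 102  99 100  98 108 158 168
273 123 123 144 177 182 163 143 128 100  85 119 126 113 114 126 133 135 148 152 146 130 104 100 145 151 141 109  99  94  90  94  97
274 121 121 137 155 147 134 120 114 104  72  85 113 115 115 121 135 139 147 137 117 104  97 101 163 169 155 104  83  77  69  63  61
275 121 123 126 136 119 114  95  84  79  62  66  75  93 102 107 114 114 107  97  90  90  87  82  97  92  84  69  62  60  58  58  56
```

View pics/i1.png

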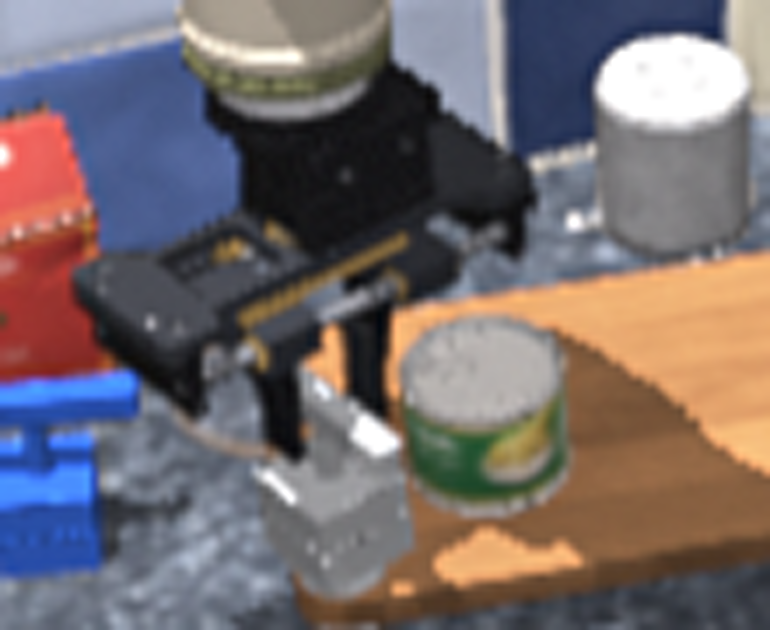

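The picture shows the barrel right down over the head and collar (about crop (340,540)), with the fingers open on either side of the bar at crop (350,410). The key is seated and let go. Next I grip it again and turn clockwise.

Request:
{"name": "apply_moves", "arguments": {"steps": [[0,0,0,0,0,0,-1],[0,0,0,0,0,0,-1],[0,0,0,0,0,0,-1],[0,0,0,0,0,0,-1],[0,0,0,0,0,0,-1],[0,0,0,0,0,0,-1],[0,0,0.08,0,0,0,-1],[0,0,0.16,0,0,0,-1],[0,0,0.24,0,0,0,-1],[0,0,0.32,0,0,0,-1],[0,0,0.4,0,0,0,-1],[0,0,0.48,0,0,0,-1],[0,0,0.56,0,0,0,-1],[0,0,0.64,0,0,0,-1],[0,0,0.72,0,0,0,-1],[0,0,0.8,0,0,0,-1],[0,0,0.8,0,0,0,-1]], "force": 40}}

```text
time: 8.07
ee_pos: [0.5013, 0.1011, 0.1234]
eef_rot: [0.242, 0.97, 0.0, 0.0]
ft_force: [2.4, 0.2, -3.4]
width: 0.0135
grip_force: 40.0
```

```bash
python3 -c "
from h import *
plan((.501,.101,.123),152);print(r.read_state()['torque'])"
```

```text
pos [501.3 101.1 123.4] yaw 152.0 j [-0.5   0.16  0.23  1.89 -0.04  1.09  0.83] F [ 2.4  0.2 -3.4] w 0.013540584369533998 t 8.0667
turn [ 0.0002  0.0006 -0.0008] shift [ 0.2 -0.2  0.4]
[ 0.00714134 -0.69384553  0.04625133]
```

Request:
{"name": "apply_moves", "arguments": {"steps": [[0,0,0.1,0,0,0,-1],[0,0,0.2,0,0,0,-1],[0,0,0.3,0,0,0,-1],[0,0,0.4,0,0,0,-1],[0,0,0.5,0,0,0,-1],[0,0,0.6,0,0,0,-1],[0,0,0.7,0,0,0,-1],[0,0,0.8,0,0,0,-1],[0,0,0.9,0,0,0,-1],[0,0,1.0,0,0,0,-1],[0,0,1.1,0,0,0,-1],[0,0,1.2,0,0,0,-1],[0,0,1.3,0,0,0,-1],[0,0,1.4,0,0,0,-1],[0,0,1.5,0,0,0,-1],[0,0,1.6,0,0,0,-1],[0,0,1.7,0,0,0,-1],[0,0,1.8,0,0,0,-1],[0,0,1.8,0,0,0,-1]]}}

```text
time: 9.65
ee_pos: [0.5021, 0.1002, 0.1234]
eef_rot: [0.911, 0.413, 0.001, 0.001]
ft_force: [6.8, -2.4, -6.0]
width: 0.0137
grip_force: 40.3
```

```bash
cat >> h.py <<'E'
def board():
    "plane fit of board top from side depth; heights (mm) at near-left / far-right foot"
    c=cam("side");P=c["P"];p=c["pixels"]
    h=cv2.cvtColor(p,cv2.COLOR_RGB2HSV)
    m=(h[...,0]>3)&(h[...,0]<22)&(h[...,1]>110)&(P[...,2]>.03)&(P[...,2]<.075)&(P[...,0]>.42)&(P[...,0]<.7)&(P[...,1]<.14)&(P[...,1]>-.22)
    m=cv2.erode(m.astype(np.uint8),np.ones((3,3)))>0
    q=P[m]; o=np.array([.554,-.041])
    A=np.c_[q[:,:2]-o,np.ones(len(q))]
    for _ in range(4):
        k,*_r=np.linalg.lstsq(A,q[:,2],rcond=None); e=np.abs(A@k-q[:,2]);g=e<3*np.median(e)+1e-4;A,q=A[g],q[g]
    ft=np.array([[-.078,.128],[-.078,-.128],[.078,.128],[.078,-.128]])@R.from_euler("z",-9,degrees=True).as_matrix()[:2,:2].T
    print("n",len(q),"tilt",k.round(4),"top at NL,NR,FL,FR",((ft@k[:2]+k[2])*1e3).round(1),"rms",e.std())
E
python3 -c "
from h import *
plan((.501,.101,.123),49)
board();board()
s=r.read_state();print(s['torque'])"
```

```text
pos [502.1 100.2 123.4] yaw 48.8 j [-0.64  0.16  0.39  1.9  -0.07  1.09 -0.94] F [ 6.8 -2.4 -6. ] w 0.013738308080506464 t 9.65
turn [ 0.0024 -0.0006 -0.0035] shift [-0.1 -1.4  0.4]
n 1516 tilt [ 0.013  -0.0125  0.0518] top at NL,NR,FL,FR [49.4 52.  51.7 54.3] rms 0.0014110895531986123
n 1510 tilt [ 0.0123 -0.0146  0.0517] top at NL,NR,FL,FR [49.  52.2 51.2 54.4] rms 0.001453084075688495
[-0.76433621 -1.71411762  0.04699617]
```

Request:
{"name": "apply_moves", "arguments": {"steps": [[0,0,0.1,0,0,0,-1],[0,0,0.2,0,0,0,-1],[0,0,0.3,0,0,0,-1],[0,0,0.4,0,0,0,-1],[0,0,0.5,0,0,0,-1],[0,0,0.6,0,0,0,-1],[0,0,0.7,0,0,0,-1],[0,0,0.8,0,0,0,-1],[0,0,0.9,0,0,0,-1],[0,0,0.9,0,0,0,-1]]}}

```text
time: 10.58
ee_pos: [0.5018, 0.1001, 0.1233]
eef_rot: [1.0, -0.024, 0.001, 0.001]
ft_force: [4.8, -2.6, -6.8]
width: 0.0136
grip_force: 40.0
```

```bash
python3 -c "
from h import *
plan((.501,.101,.123),-3)
board();board();board()"
```

```text
pos [501.8 100.1 123.3] yaw -2.8 j [-0.72  0.17  0.47  1.9  -0.08  1.09 -1.83] F [ 4.8 -2.6 -6.8] w 0.013600481874727715 t 10.5833
turn [ 0.0013 -0.0016  0.0041] shift [-0.8 -0.8  0.3]
n 1433 tilt [ 0.0046 -0.0076  0.0516] top at NL,NR,FL,FR [50.3 52.  51.2 52.9] rms 0.001389192457391421
n 1421 tilt [ 0.002  -0.0012  0.0518] top at NL,NR,FL,FR [51.5 51.7 51.8 52. ] rms 0.001339107810519582
n 1452 tilt [ 0.0058 -0.0052  0.0517] top at NL,NR,FL,FR [50.7 51.8 51.7 52.8] rms 0.0013453461561740636
```

Request:
{"name": "apply_moves", "arguments": {"steps": [[0,0,0.1,0,0,0,-1],[0,0,0.2,0,0,0,-1],[0,0,0.3,0,0,0,-1],[0,0,0.4,0,0,0,-1],[0,0,0.4,0,0,0,-1],[0,0,0.4,0,0,0,-0.2],[0,0,0.4,0,0,0,-0.2],[0,0,0.4,0,0,0,-0.2],[0,0,0.4,0,0,0,-0.2],[0,0,0.4,0,0,0,-0.2],[0,0,0.4,0,0,-10,-0.2],[0,0,0.4,0,0,-30,-0.2],[0,0,0.4,0,0,-60,-0.2],[0,0,0.4,0,0,-90,-0.2],[0,0,0.4,0,0,-90,-0.2],[0,0,0.4,0,0,-90,-0.2]]}}

```text
time: 12.07
ee_pos: [0.5021, 0.1015, 0.2158]
eef_rot: [0.975, -0.22, 0.001, -0.001]
ft_force: [0.5, -0.3, -0.1]
width: 0.035
grip_force: 0.0
```

```bash
python3 -c "
from h import *
plan((.501,.101,.123),-26)
for i in range(8): board()
c=cam('side');save(c,'j1.png',(225,190,335,280),7)"
```

```text
pos [502.1 101.5 215.8] yaw -25.4 j [-0.77  0.08  0.52  1.79 -0.04  1.28 -2.26] F [ 0.5 -0.3 -0.1] w 0.035003560867512266 t 12.0667
turn [-0.0033 -0.0023  0.0098] shift [-1.   1.2 92.8]
n 1732 tilt [ 0.001  -0.0002  0.0519] top at NL,NR,FL,FR [51.8 51.8 52.  52. ] rms 0.001405453712759142
n 1783 tilt [-0.0002  0.0012  0.0518] top at NL,NR,FL,FR [52.  51.7 52.  51.7] rms 0.001325007436155407
n 1718 tilt [-0.0025 -0.0014  0.0517] top at NL,NR,FL,FR [51.7 52.1 51.3 51.8] rms 0.001417022724368206
n 1733 tilt [-0.0015 -0.0001  0.0518] top at NL,NR,FL,FR [51.9 52.  51.6 51.7] rms 0.0013353602355968765
n 1846 tilt [ 0.0033 -0.0026  0.0518] top at NL,NR,FL,FR [51.3 51.8 51.9 52.4] rms 0.0014387512244037474
n 1718 tilt [-0.0006 -0.0006  0.0517] top at NL,NR,FL,FR [51.7 51.9 51.6 51.8] rms 0.001304836323440685
n 1770 tilt [0.0009 0.0003 0.0519] top at NL,NR,FL,FR [51.9 51.8 52.1 52. ] rms 0.0014099821581450194
n 1772 tilt [ 0.0004 -0.0018  0.0517] top at NL,NR,FL,FR [51.4 51.8 51.5 52. ] rms 0.0014333982920357827
```

View pics/j1.png

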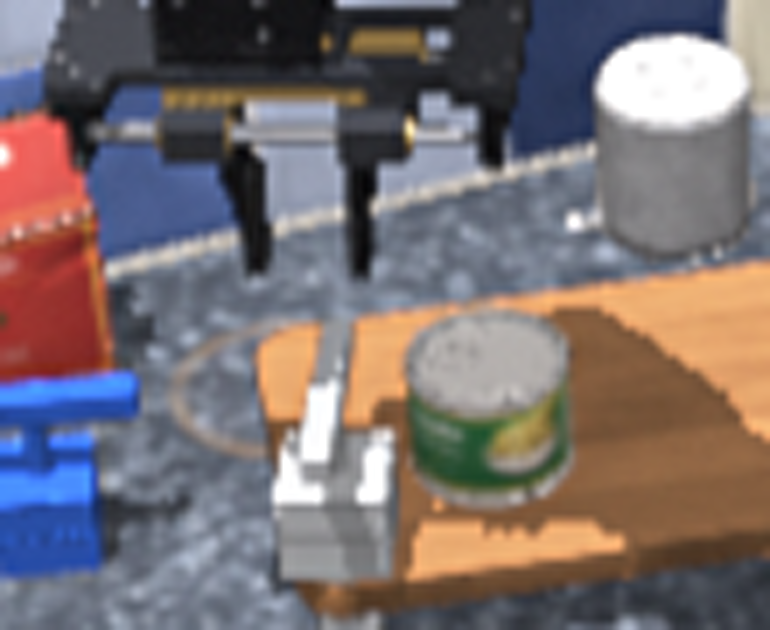

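The picture shows the key upright on the screw at crop (335,480), the tin standing on the board at (490,410) and the gripper clear. The plane fits put the board level to about 0.3 mm, well inside the 2 mm limit, so I'm handing it in.

```bash
python3 -c "
from bench import r
print(r.close_job())"
```

```text
the job is handed in; nothing more can be done
None
```

I handed the job in at about 12.5 s: by camera the board is level to about 0.3 mm, the key is standing on the screw head and the tin is still upright on the board; the hand-in gave no verdict.

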